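Fetch a dropped objective with a reacher

TASK

A microscope objective has ended up at the back of the low gap under the slotted steel riser. Hold the reacher lightly by its handle, slide its open jaws into the gap round the objective and nudge it with the nose stop until you feel it rest against the backstop, then squeeze the trigger gently so the jaws close on it and draw it out, still in the jaws, until it is well clear of the riser (some 5 cm past its open edge). Leave it standing on the bench with the reacher let go, lying flat, jaws open; do not touch the objective with the robot, crush it, ram it against the backstop or tip it over, and leave the jar, flask and dish alone.

Things in the scene. Friction and masses are not known exactly. Their poses are not given: they have to be found in the camera images.
- reacher: Grey pick-up tool lying on the bench, 0.24 kg, balanced at its handle by a dark steel weight behind (x -70 to -40 mm, z up to 26 mm). Origin on its underside below the middle of the handle; x points along the shaft to the jaws (tips at x = 221 mm), y to its left, z up. Base plate x -70 to +35 mm and foot x 102 to 122 mm rest on the bench. Shaft at z 12 to 24 mm
- handle (a point): Where to take the reacher from above: x = 0, y = 0, 42 mm above its underside, midway between the fixed grip plate on the left (outer face y = +24 mm, 64 mm long, z 6 to 66 mm) and the trigger plate on the right; 48 mm across. Squeezing shifts the tool in the hand: at finger opening w its centre line lies (48 mm - w)/2 to its right (-y) of the fingers' middle
- nose (a point): Rubber tip of the nose stop between the jaws, 190 mm ahead of the reacher's origin, 18 mm up. It touches the objective's side just as the objective is centred between the jaws, and pushes it along the bench (at up to 2 N) until it rests against the backstop
- trigger (a joint): Squeeze (m): 0 at rest, jaws open; 0.020 fully in. Spring 8 N at rest plus 0.25 N per mm. Each jaw swings shut 15 rad per m; both meet the objective at about 0.0147 (finger opening 33 mm, spring 11.7 N); beyond that each extra newton on the trigger adds about 0.45 N of pinch per jaw. A squeeze of 0.003 holds the tool to slide it or lift it a few mm, jaws open
- trigger_pad (a point): Middle of the outer face of the trigger, a black plate on the handle's right, 50 mm long, z 14 to 60 mm, that slides towards the fixed plate (reacher's +y); 42 mm above the bench
- jaw_centre (a point): Point midway between the jaws where the objective's axis sits once gripped: 205 mm ahead of the reacher's origin, 18 mm above the bench
- jaw_left: Left jaw (+y): a swinging aluminium arm with a black V-shaped pad, z 8 to 28 mm. Its origin lies below its pivot, 130 mm ahead and 18 mm left of the reacher's origin, level with its underside. Open jaws are about 60 mm apart inside the tips (53 mm at a 3 mm squeeze), 75 mm over the outside
- jaw_right: Right jaw, mirror image of the left
- objective: Microscope objective standing upright in the gap, 5 to 40 mm short of the backstop: aluminium barrel 30 mm in diameter up to 30 mm high, tapering to a lens at 43 mm; 0.14 to 0.28 kg. Origin at the centre of its underside, z up. Delicate: 3 to 5 N of pinch from each jaw draws it safely, 8 N is too much; 1 to 4 N against the backstop is right, 8 N too much
- riser: Fixed low steel riser, 190 mm deep (x -90 to +100 mm), 260 mm wide (y), 66 mm high, 58 mm clear beneath; bars 30 mm apart on top, through which the objective is seen. Origin on the bench; -x is the open side. Across the far side stands a stiff backstop plate (z 6 to 36 mm) whose setting varies: inner face between x = +70 and +90 mm. 10 mm posts at the corners, y +-126 mm
- riser_mouth (a point): Middle of the riser's open edge, on the bench: 90 mm from the riser's origin along its -x
- reagent_jar: Bystander: brown jar 52 mm across, 70 mm high; origin under its centre
- culture_flask: Bystander: flat clear flask 75 x 50 x 26 mm with a red cap, lying; origin under its centre
- petri_dish: Bystander: flat dish 60 mm across, 14 mm high, on top of the riser near one side; origin under its centre
Not all that is in view belongs to the job. Of the things that look like the objective, the smallest one is meant.

How it is judged (in metres and radians):
On the way, in this order (a step that is already met when the one before it is completed fails the run):
1. with the jaws still open (trigger squeezed less than 8 mm), the objective is pressed against the riser's backstop (at least 0.7 N) with the reacher (contact force between objective and riser above 0.7 N and contact force between reacher and objective above 0.7 N and value of joint trigger below 0.008 m), for 0.2 s.
2. both jaws of the reacher are closed on the objective (at least 1.5 N each) while it is still deep under the riser (contact force between each of jaw_left, jaw_right and objective above 1.5 N and x of objective in the frame of riser above 0.02 m), for 0.2 s.
3. the objective, still between the jaws (at least 0.5 N each), is drawn out until its axis is 40 mm beyond the riser's open edge (contact force between each of jaw_left, jaw_right and objective above 0.5 N and x of objective in the frame of riser below -0.13 m), for 0.1 s.
At the end, for the whole second after the job is handed in: The objective stands upright (within 0.1 rad) and at rest on the bench, its axis at least 40 mm outside the riser's open edge; the reacher lies flat (within 0.1 rad) and at rest on the bench with its trigger out (squeezed less than 3 mm) and its jaws off the objective (under 0.5 N each) (x of objective in the frame of riser below -0.13 m and angle between each of objective, reacher's own z axis and vertical below 0.1 rad and height (world z) of objective below 0.005 m and linear speed of each of objective, reacher below 0.01 m/s and value of joint trigger below 0.003 m and contact force between each of jaw_left, jaw_right and objective below 0.5 N and height (world z) of reacher below 0.006 m); the robot touches nothing.
It fails at once if a jaw pinches the objective with more than 8 N (contact force between any of jaw_left, jaw_right and objective above 8 N).
It fails at once if the objective is rammed against the riser with more than 8 N (contact force between objective and riser above 8 N).
It fails at once if the objective is tipped by more than 0.35 rad (angle between objective's own z axis and vertical above 0.35 rad).
It fails at once if the robot itself touches the objective (contact force between any of the fingers, the arm and objective above 0.3 N).
It fails at once if the jar, flask or dish is moved by more than 30 mm (distance of any of reagent_jar, culture_flask, petri_dish from where it was at the start of the episode above 0.03 m).
It also fails if it takes over 72 s, if anything falls off the work surface, if the arm or the gripper's body presses on something with over 40 N, if the wrist force passes 120 N, or if a joint passes its speed limit or range.

ROBOT

A 7-joint arm with a two-finger parallel gripper is mounted at the origin on the work surface. World frame = base frame: x ahead of the robot, y to its left, z up, the work surface at z = 0. Lengths are in m, angles in degrees, forces in N, time in s.
With the tool pointing down it reaches from about 0.425 to 0.875 m from the base axis. Payload 4.7 kg.
Tool frame: the origin (TCP) lies between the finger pads; the fingertips stand 19 mm ahead of it and the grasp point (between the pads) is the TCP; x points along the fingers, z is the direction in which the jaws open and shut, and the axes are right-handed (so a half turn about x gives the same grasp; the last joint's range is limited). The gripper opens to 87 mm and grips with 3 to 60 N. Pads are 19 mm wide; open, the fingers measure 117 mm over their backs; the gripper's body (75 mm by 190 mm) begins 51 mm behind the grasp point.
Start: joints at [73.631, 18.392, -4.016, 83.108, 1.295, 78.541, -3.26], TCP at [0.192, -0.621, 0.242] pointing down, gripper open.
Joint ranges: [-163.93, 163.93], [-17.29, 119.83], [-79.2, 71.16], [3.27, 140.29], [-89.18, 269.18], [5.43, 117.66], [-154.24, 154.24]. Speed limits (degrees/s): [147.25, 147.25, 180, 180, 180, 180, 180].

INTERFACE

Orientations are given as [roll, pitch, yaw] about the fixed x, y, z axes, in that order (R = Rz(yaw) Ry(pitch) Rx(roll)).
In Python, from cell import monitor, read_camera, camera_model, env, regions_of gives the robot as it stands. The module is installed in compiled form; this text tells all that it offers.
- The arm moves only by the tool step_arm, never from a script. Its argument "deltas" is a list of rows, each a list of 5 numbers: the gripper's target within -1 to 1 (fully open at 1, half-way at 0, shut at -1), then the shift along the tool's x, y, z in m, then the turn about the tool's x in degrees. A call has 1 to 12 rows; each row is the pose to reach, as a shift and turn from the pose commanded when the call began, along the tool's axes at that moment; what a row does not reach only later rows make up. A row lasts 1/8 s, in which the tool goes at most 62.5 mm and 10.7 degrees, less where a joint would pass 70% of its speed; a pose out of reach is approached as far as the arm can. A call with a gripper value outside its range is refused whole. The fingers move at their own pace and stop on an object; "newtons" is the grip in N (left out, the last holds). Time passes only in rows, so rows that repeat a pose let the fingers close. It gives the time, the measured TCP pose, the force and the opening at its end, in the units of the state.
- monitor.get_obs(): the state, without advancing time (a new reading comes with each control period).
- read_camera(name): name is "scene" or "top" or "wrist"; returns (picture, depth): 400x640x3 uint8, red, green, blue; 400x640 float32, m along the optical axis (not along the pixel's ray), 0 where there is no reading.
- camera_model(name): a dict with "fx", "fy", "cx", "cy" (pixels), "k1" (the pictures are not rectified: a ray, as slopes to the right and down, at radius r is drawn at 1 + k1 r^2 times it, then the intrinsics apply), "xyz" and "attitude" of the camera in the world. Camera axes: x right, y down, z forward; pixel columns grow to the right and rows downward; lengths in m; the calibration is good to about 2 mm. A picture is of the moment at which its call begins: read the wrist's pose just before it. camera_model takes no time and is no camera call; for the wrist camera it gives the pose at the moment of the call.
- env.sign_off(): hands the job in, once; it reports no verdict.
Trained networks look in the newest picture that a camera, given by its name, has taken for a name from the list of things; names that differ only in an ending like _2 or _b are one class to them, and where a whole thing is asked for, a point or a joint stands for the part that bears it (a point fixed in the world has none). Each returns a list of dicts, best first, with "p" (0 to 1); they miss things now and then, are a little off and sometimes report something else, mostly with a low value. They report only what shows in the picture. A call takes as long as a camera call. They do not tell look-alikes from the thing itself.
- regions_of(camera, thing): "pixels" (400x640 bool, what is visible of it) and "pixel" ([column, row] in pixels, amid what is visible of it).
The state is a dict: "time_s": time; "qpos": joint angles; "joint_velocities": joint speeds; "effort": joint torques, N m; "tool_pos": TCP position; "tool_rot": TCP orientation; "force": force on the tool from outside, world axes, zero at the start; "wrist_torque": the same for the moment, N m; "grip_width": finger opening in m.
Only numpy, scipy, OpenCV 4.12 (cv2) and the standard library are available. Lean on these libraries where they do the work, as an engineer would, in place of code of your own. Each camera call takes 0.05 s, during which the arm holds its last target. There are 200 camera calls.

## Working session

There is one attempt and no reset: what is moved stays moved. The work goes in short steps, Python scripts to look and compute and a tool call to move; the robot and the scene stay as the last step left them, time stands still between calls to the robot, and variables do not carry over. Pictures are saved under pics/ and viewed, about 8 in all and at most 12, crops included, and the job is handed in when it is done.

Besides the shell and the picture viewer there is one more tool, called after ">>>" by a JSON object that holds its "op" and its "data". step_arm: Moves the arm, as the interface text tells. Its arguments: {"type":"object","properties":{"deltas":{"type":"array"},"newtons":{"type":"number"}},"required":["deltas"]}

```bash
mkdir -p pics
cat > h.py <<'E'
import numpy as np, cv2
from scipy.spatial.transform import Rotation as R
from cell import monitor, read_camera, camera_model, env, regions_of
def rot(a):
    a=np.array(a,float)
    if a.shape==(3,3): return a
    return R.from_euler('xyz',a,degrees=True).as_matrix()
def cloud(m,depth):
    v,u=np.mgrid[0:400,0:640]
    x=(u-m['cx'])/m['fx']; y=(v-m['cy'])/m['fy']
    xd,yd=x.copy(),y.copy()
    for _ in range(8):
        s=1+m['k1']*(x*x+y*y); x=xd/s; y=yd/s
    P=np.stack([x,y,np.ones_like(x)],-1)*depth[...,None]
    return P@rot(m['attitude']).T+np.array(m['xyz'])
def proj(m,p):
    c=(np.atleast_2d(p)-np.array(m['xyz']))@rot(m['attitude'])
    s=c[:,:2]/c[:,2:]; s=s*(1+m['k1']*(s**2).sum(1,keepdims=True))
    return s*[m['fx'],m['fy']]+[m['cx'],m['cy']]
E
python3 - <<'E'
from h import *
print(monitor.get_obs())
for n in ('top','scene'):
    m=camera_model(n); print(m)
    im,d=read_camera(n); cv2.imwrite(f'pics/{n}0.png',im[...,::-1]); np.savez(f'{n}0.npz',im=im,d=d)
    C=cloud(m,d)
    for t in ('reacher','objective','riser','trigger_pad','jaw_left','jaw_right','reagent_jar','culture_flask','petri_dish'):
        for r in regions_of(n,t)[:4]:
            k=r['pixels']&(d>0); q=C[k]
            if len(q): print(n,t,round(r['p'],2),np.round(r['pixel']),k.sum(),np.median(q,0).round(3),np.percentile(q,2,0).round(3),np.percentile(q,98,0).round(3))
E
```

```text
{'time_s': 0.0, 'qpos': array([73.63113715, 18.43889022, -4.01448179, 83.17561118,  1.29637519,
       78.53940312, -3.26101346]), 'joint_velocities': array([-0.00447022,  0.09832517, -0.08182732, -0.05689063, -0.03219596,
        0.01892504, -0.05870229]), 'effort': array([ 7.62102663e-04, -4.91290712e+01, -4.03326424e-01, -3.12525952e+01,
       -6.39219303e-02,  4.37965686e-02,  1.68632951e-04]), 'tool_pos': array([ 0.19174065, -0.62053743,  0.24045704]), 'tool_rot': array([-176.09992815,   89.89115793,  111.07696497]), 'force': array([ 0.08940306,  0.39660151, -0.65974458]), 'wrist_torque': array([-0.00075414,  0.04246786,  0.01394941]), 'grip_width': 0.0873423725401108}
{'fx': 459.71809779216585, 'fy': 459.71809779216585, 'cx': 315.9845083835964, 'cy': 201.47569499588315, 'k1': 0.04370020419847371, 'xyz': array([0.38080558, 0.08034436, 1.06192433]), 'attitude': array([-167.10957852,   -0.20757108,  -90.34055663])}
top reacher 0.7 [431. 273.] 1653 [ 0.454 -0.174  0.024] [ 0.425 -0.261  0.003] [ 0.485 -0.003  0.067]
top objective 0.6 [164. 221.] 346 [0.576 0.41  0.043] [ 0.561  0.
[... 2017 characters left out ...]
 230.] 2955 [0.601 0.314 0.065] [ 0.442  0.163 -0.001] [0.732 0.361 0.069]
scene trigger_pad 0.69 [234. 140.] 243 [ 0.478 -0.196  0.045] [ 0.44  -0.235  0.015] [ 0.48  -0.171  0.061]
scene jaw_left 0.63 [305. 145.] 183 [ 0.427 -0.017  0.023] [ 0.41  -0.068  0.002] [0.437 0.022 0.03 ]
scene jaw_right 0.58 [298. 168.] 197 [ 0.484 -0.017  0.022] [ 0.459 -0.064 -0.001] [0.492 0.022 0.03 ]
scene reagent_jar 0.68 [157. 221.] 695 [ 0.749 -0.269  0.052] [ 0.705 -0.337  0.001] [ 0.77  -0.254  0.073]
scene culture_flask 0.85 [261. 268.] 809 [ 0.78  -0.005  0.026] [ 0.743 -0.044  0.012] [0.812 0.032 0.029]
scene petri_dish 0.67 [418. 186.] 512 [0.505 0.29  0.081] [0.475 0.262 0.068] [0.53  0.318 0.084]
```

Run:
```python
import cv2
a=cv2.imread('pics/top0.png'); cv2.imwrite('pics/a.png',cv2.resize(a[120:340,120:520],None,fx=2,fy=2,interpolation=cv2.INTER_CUBIC))
b=cv2.imread('pics/scene0.png'); cv2.imwrite('pics/b.png',cv2.resize(b[100:320,200:520],None,fx=2.5,fy=2.5,interpolation=cv2.INTER_CUBIC))
```

```text
(no output)
```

View pics/a.png

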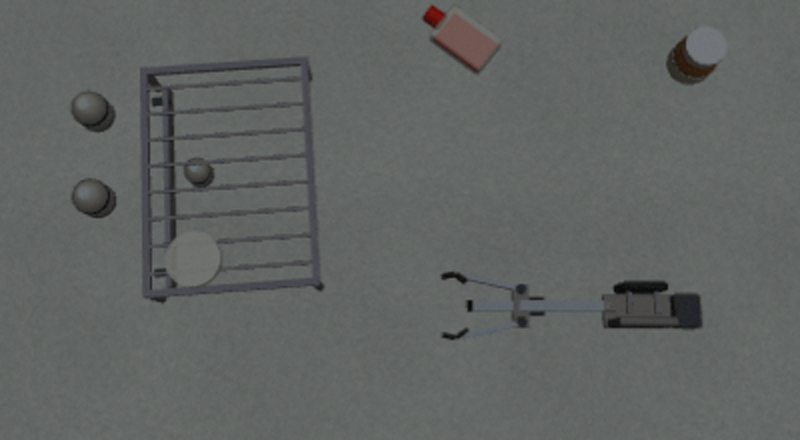

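View pics/b.png

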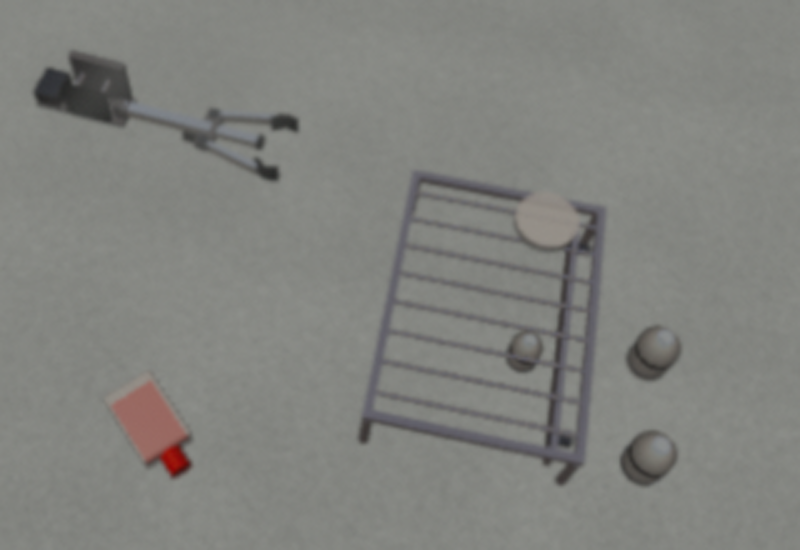

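The top view shows the reacher pointing left along world +y: handle about (635,305), jaws about (455,305) in the crop. The riser's open side faces it. The objective is at (198,172) in the crop, between bars, and it's the smallest of the three look-alikes; the other two stand beyond the riser. The scene view agrees.

Run:
```python
from h import *
for n in ('top','scene'):
    f=np.load(f'{n}0.npz'); d=f['d']; C=cloud(camera_model(n),d); v=d>0
    P=C[v]
    box=lambda x0,x1,y0,y1,z0,z1: P[(P[:,0]>x0)&(P[:,0]<x1)&(P[:,1]>y0)&(P[:,1]<y1)&(P[:,2]>z0)&(P[:,2]<z1)]
    q=box(.42,.78,.10,.385,.058,.072)
    r=cv2.minAreaRect(q[:,:2].astype(np.float32)); print(n,'riser',r,np.median(q[:,2]))
    q=box(.575,.65,.26,.33,.01,.05); print('obj',len(q),q.mean(0).round(4),q.min(0).round(3),q.max(0).round(3), 'top',q[q[:,2]>.036].mean(0).round(4))
    q=box(.42,.50,-.12,-.07,.02,.03); a=np.polyfit(q[:,1],q[:,0],1); print('shaft x=a y+b',a, len(q), np.median(q[:,2]))
    q=box(.40,.53,-.33,.05,.01,.075); print('reacher ext',q.min(0),q.max(0), cv2.minAreaRect(q[:,:2].astype(np.float32)))
    q=box(.40,.53,-.33,.05,.052,.075); print('plates',cv2.minAreaRect(q[:,:2].astype(np.float32)))
    q=box(.40,.53,-.33,-.22,.02,.035); print('weight',cv2.minAreaRect(q[:,:2].astype(np.float32)))
    for lo,hi in((.40,.445),(.468,.53)):
        q=box(lo,hi,-.02,.05,.015,.04); print('pad',q.mean(0),q[:,1].max(),q[:,0].min(),q[:,0].max())
o=monitor.get_obs(); print(rot(o['tool_rot']))
```

```text
top riser ((0.5991805791854858, 0.2591937184333801), (0.2608131766319275, 0.19059407711029053), 3.888298511505127) 0.06513884855631036
obj 162 [0.6039 0.3027 0.0323] [0.576 0.286 0.011] [0.625 0.33  0.046] top [0.607  0.3018 0.0404]
shaft x=a y+b [-0.0052293   0.45455428] 170 0.02373712399179484
reacher ext [ 0.41884118 -0.26636576  0.01004388] [0.49192028 0.0204792  0.07005226] ((0.457095742225647, -0.12260957062244415), (0.07288961112499237, 0.28713566064834595), 0.7929747700691223)
plates ((0.45496290922164917, -0.1963988095521927), (0.06199970468878746, 0.04783356934785843), 88.89498901367188)
weight ((0.44886019825935364, -0.2438165694475174), (0.0354541651904583, 0.04505236819386482), 0.29728245735168457)
pad [ 0.42378375 -0.00065499  0.02550365] 0.020479198163695582 0.41884117830898104 0.42973012768128666
pad [ 0.48744736 -0.00106021  0.02484399] 0.01959313856777336 0.48100269346059343 0.4919202807215805
scene riser ((0.5981130003929138, 0.26037973165512085), (0.2631889879703522, 0.19025231897830963), 3.924896478652954) 0.06635394292588598
obj 153 [0.6144 0.3012 0.0334] [0.575
[... 198 characters left out ...]
.06948361] ((0.4536319971084595, -0.12022778391838074), (0.2861182689666748, 0.07670723646879196), 89.53433227539062)
plates ((0.4557810425758362, -0.19573304057121277), (0.06527085602283478, 0.04990256205201149), 88.08722686767578)
weight ((0.4534718096256256, -0.24143360555171967), (0.043320633471012115, 0.046077657490968704), 88.17630004882812)
pad [0.42384186 0.00320491 0.02402621] 0.023086598273988845 0.4163376266565795 0.4317291350193443
pad [0.48781689 0.00219954 0.02433791] 0.022534218731181194 0.4795391474991517 0.49308852301737205
[[-1.88269395e-05  9.55387605e-01  2.95354912e-01]
 [-1.29272002e-04  2.95354907e-01 -9.55387598e-01]
 [-9.99999991e-01 -5.61681452e-05  1.17944239e-04]]
```

>>> {"op": "step_arm", "data": {"deltas": [[1,0.005,0.047,-0.041,-10],[1,0.01,0.094,-0.082,-20],[1,0.015,0.141,-0.123,-30],[1,0.02,0.188,-0.164,-40],[1,0.025,0.235,-0.205,-50],[1,0.03,0.282,-0.246,-60],[1,0.035,0.33,-0.287,-70],[1,0.04,0.377,-0.327,-72.8],[1,0.04,0.377,-0.327,-72.8],[1,0.04,0.377,-0.327,-72.8],[1,0.04,0.377,-0.327,-72.8]]}}

```text
time_s: 2.38
tool_pos: [0.4548, -0.199, 0.2015]
tool_rot: [-117.0, 90.0, -117.2]
force: [-0.5, 0.2, -0.3]
grip_width: 0.0871
```

```bash
cat > w.py <<'E'
from h import *
import sys
o=monitor.get_obs(); print(o['time_s'],o['tool_pos'],o['tool_rot'],o['force'],o['grip_width']); print(rot(o['tool_rot']).round(3).tolist())
m=camera_model('wrist'); im,d=read_camera('wrist'); np.savez(sys.argv[1]+'.npz',im=im,d=d,m=m); cv2.imwrite(f'pics/{sys.argv[1]}.png',im[...,::-1])
print(m)
E
python3 w.py w1
```

```text
2.375 [ 0.45476609 -0.19902258  0.20154527] [-117.02848301   89.96388699 -117.23108365] [-0.48453751  0.15418156 -0.28187118] 0.08708423239920189
[[-0.0, 0.004, 1.0], [-0.001, 1.0, -0.004], [-1.0, -0.001, -0.0]]
{'fx': 292.3665110074044, 'fy': 292.3665110074044, 'cx': 324.45538876221946, 'cy': 195.2347679053786, 'k1': -0.024596549995067184, 'xyz': array([ 0.45518046, -0.12063839,  0.34437171]), 'attitude': array([ 1.63332183e+02, -9.38566025e-03, -1.19767083e-01])}
```

View pics/w1.png

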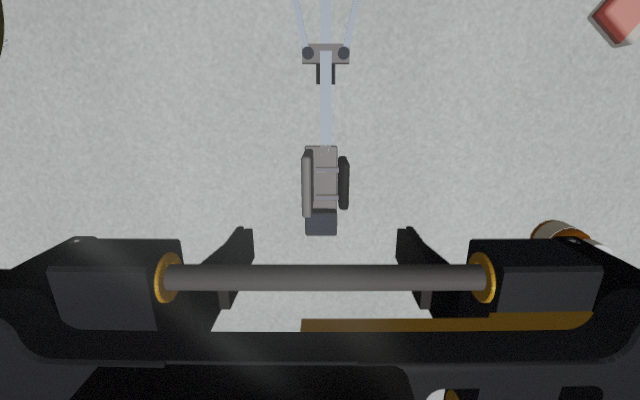

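The wrist view shows the reacher from above. The plates are at about (307,185) and (343,185), with the shaft going up at column 325 and the pivots at (308,53) and (344,53).

Run:
```python
from h import *
f=np.load('w1.npz',allow_pickle=True); d=f['d']; m=f['m'].item(); P=cloud(m,d)[d>0]
box=lambda x0,x1,y0,y1,z0,z1: P[(P[:,0]>x0)&(P[:,0]<x1)&(P[:,1]>y0)&(P[:,1]<y1)&(P[:,2]>z0)&(P[:,2]<z1)]
for n,b in dict(plates=(.4,.52,-.3,-.1,.05,.072),left=(.4,.45,-.3,-.1,.05,.072),right=(.46,.52,-.3,-.1,.05,.072),weight=(.4,.52,-.3,-.236,.01,.03),pivots=(.4,.52,-.1,-.05,.015,.04)).items():
    q=box(*b); print(n,len(q),q.min(0).round(4),q.max(0).round(4))
    if n!='x': print(cv2.minAreaRect(q[:,:2].astype(np.float32)))
q=box(.44,.47,-.15,-.02,.018,.03); 
ys=np.arange(-.15,-.03,.02)
for y in ys:
    s=q[(q[:,1]>y)&(q[:,1]<y+.02)]; print(round(y,3),s[:,0].min().round(4),s[:,0].max().round(4)) if len(s) else 0
```

```text
plates 1136 [ 0.4316 -0.2276  0.0501] [ 0.4798 -0.165   0.0673]
((0.4556180238723755, -0.19649673998355865), (0.06255941838026047, 0.048081062734127045), 89.51773071289062)
left 659 [ 0.4316 -0.2276  0.0504] [ 0.4418 -0.165   0.0673]
((0.43662774562835693, -0.196335107088089), (0.06254978477954865, 0.010088345967233181), 89.38565063476562)
right 477 [ 0.4696 -0.2214  0.0501] [ 0.4798 -0.1723  0.0617]
((0.4746037423610687, -0.19684208929538727), (0.04913752153515816, 0.010105106048285961), 89.51773071289062)
weight 796 [ 0.4318 -0.2665  0.0105] [ 0.4689 -0.237   0.0279]
((0.4503476321697235, -0.2516457736492157), (0.029389360919594765, 0.036890000104904175), 89.45256805419922)
pivots 1450 [ 0.4311 -0.0999  0.0152] [ 0.4818 -0.05    0.0266]
((0.4564233124256134, -0.07496824860572815), (0.05068086087703705, 0.04992904141545296), 0.006684475112706423)
-0.15 0.4503 0.4612
-0.13 0.4505 0.4611
-0.11 0.4506 0.4621
-0.09 0.4406 0.47
-0.07 0.4408 0.47
-0.05 0.452 0.4609
```

>>> {"op": "step_arm", "data": {"deltas": [[1,0.04,0.0025,0.001,0],[1,0.08,0.0025,0.001,0],[1,0.115,0.0025,0.001,0],[1,0.14,0.0025,0.001,0],[1,0.155,0.0025,0.001,0],[1,0.1595,0.0025,0.001,0],[1,0.1595,0.0025,0.001,0],[1,0.1595,0.0025,0.001,0]]}}

```text
time_s: 3.42
tool_pos: [0.4573, -0.1952, 0.043]
tool_rot: [-34.4, 89.9, -34.5]
force: [-0.1, -0.2, -0.1]
grip_width: 0.0869
```

>>> {"op": "step_arm", "data": {"deltas": [[0.5,0,0,0,0],[0.3,0,0,0,0],[0.15,0,0,0,0],[0.08,0,0,0,0],[0.034,0,0,0,0],[0.034,0,0,0,0],[0.034,0,0,0,0],[0.034,0,0,0,0]], "newtons": 12}}

```text
time_s: 4.42
tool_pos: [0.4563, -0.1949, 0.042]
tool_rot: [-154.6, 90.0, -154.7]
force: [-3.3, -0.1, 3.7]
grip_width: 0.0452
```

>>> {"op": "step_arm", "data": {"deltas": [[0.034,-0.003,0,0,0],[0.034,-0.006,0,0,0],[0.034,-0.006,0.008,0.012,-0.5],[0.034,-0.006,0.02,0.032,-1],[0.034,-0.006,0.035,0.055,-1.5],[0.034,-0.006,0.05,0.08,-2],[0.034,-0.006,0.065,0.105,-2.5],[0.034,-0.006,0.08,0.13,-3],[0.034,-0.006,0.095,0.152,-3.6],[0.034,-0.006,0.105,0.168,-4.2],[0.034,-0.006,0.11,0.177,-4.2],[0.034,-0.006,0.11,0.177,-4.2]]}}

```text
time_s: 5.92
tool_pos: [0.6341, -0.0839, 0.0477]
tool_rot: [88.4, 90.0, 92.6]
force: [0.4, -0.0, -2.6]
grip_width: 0.045
```

```bash
python3 w.py w2
python3 - <<'E'
from h import *
im,d=read_camera('top'); np.savez('top2.npz',im=im,d=d); P=cloud(camera_model('top'),d)
f=np.load('w2.npz',allow_pickle=True); w=f['im']
a=cv2.resize(im[150:320,150:450],(800,453))
cv2.imwrite('pics/t2.png',np.hstack([w[:,:,::-1]]))
for n in ('jaw_left','jaw_right','reacher'):
    for r in regions_of('top',n)[:2]:
        q=P[r['pixels']&(d>0)]; print(n,r['p'],np.percentile(q,5,0).round(3),np.percentile(q,95,0).round(3))
E
```

```text
5.925 [ 0.6340741  -0.08386686  0.04774618] [88.39099005 89.96221903 92.62301789] [ 0.42368886 -0.02415016 -2.60549529] 0.0449718175141874
[[-0.0, -0.074, 0.997], [0.001, 0.997, 0.074], [-1.0, 0.001, 0.0]]
{'fx': 292.3665110074044, 'fy': 292.3665110074044, 'cx': 324.45538876221946, 'cy': 195.2347679053786, 'k1': -0.024596549995067184, 'xyz': array([ 0.62835787, -0.00586602,  0.19062661]), 'attitude': array([ 1.63400278e+02, -2.30826309e-02,  4.31943417e+00])}
jaw_left 0.69 [ 0.587  0.043 -0.001] [0.607 0.125 0.034]
jaw_right 0.45 [0.641 0.048 0.   ] [0.659 0.128 0.034]
reacher 0.83 [ 0.592 -0.057 -0.   ] [0.649 0.115 0.033]
reacher 0.21 [ 0.74  -0.045  0.005] [0.805 0.024 0.029]
```

View pics/w2.png

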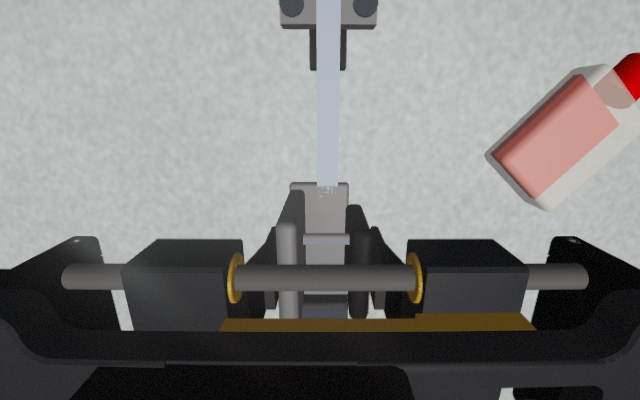

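Held level, jaws open, heading about 94.2°. Next I'll check the lateral alignment in the top camera.

Run:
```python
from h import *
f=np.load('top2.npz'); im,d=f['im'],f['d']; m=camera_model('top'); P=cloud(m,d)
Q=P[d>0]
box=lambda x0,x1,y0,y1,z0,z1: Q[(Q[:,0]>x0)&(Q[:,0]<x1)&(Q[:,1]>y0)&(Q[:,1]<y1)&(Q[:,2]>z0)&(Q[:,2]<z1)]
for lo,hi in((.56,.615),(.625,.68)):
    q=box(lo,hi,.105,.15,.012,.05); print('pad',len(q),q.mean(0).round(4),q.min(0).round(4),q.max(0).round(4))
q=box(.6,.65,.06,.125,.02,.04); print('shaft/nose',np.polyfit(q[:,1],q[:,0],1),q.max(0))
# candidate outlines: circle r=15mm at z=.03 for centres; nose line
out=im.copy()
t=np.linspace(0,6.28,120)
big=cv2.resize(im[180:290,170:370],None,fx=4,fy=4,interpolation=cv2.INTER_CUBIC).copy()
def draw(p,c):
    px=(proj(m,p)-[170,180]+.5)*4
    for u,v in px: cv2.circle(big,(int(u),int(v)),1,c,-1)
for c,col in(((.607,.300),(255,0,0)),((.613,.300),(0,255,0))):
    draw(np.c_[c[0]+.015*np.cos(t),c[1]+.015*np.sin(t),0*t+.03],col)
E=np.array([-.068,.998]);O=np.array([.599,.2548])
s=np.linspace(-.09,.1,100)
for y in(-.13,.13): draw(np.c_[O+s[:,None]*E+y*np.array([-.998,-.068]),0*s+.066],(255,255,0))
cv2.imwrite('pics/t2c.png',big[...,::-1])
```

```text
pad 45 [0.5889 0.1158 0.0289] [0.5849 0.105  0.0139] [0.5961 0.1283 0.0374]
pad 58 [0.6483 0.1182 0.028 ] [0.6433 0.1051 0.0122] [0.6534 0.1334 0.0389]
shaft/nose [0.25541021 0.61035561] [0.64999291 0.12397017 0.03890364]
```

View pics/t2c.png

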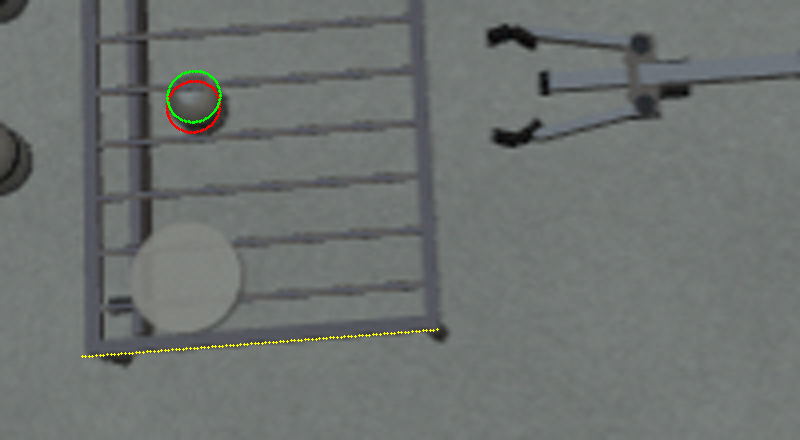

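>>> {"op": "step_arm", "data": {"deltas": [[0.034,0.001,0.006,0.001,0],[0.034,0.002,0.018,0.002,0.2],[0.034,0.003,0.034,0.002,0.3],[0.034,0.004,0.05,0.002,0.3],[0.034,0.004,0.067,0.002,0.3],[0.034,0.004,0.085,0.002,0.3],[0.034,0.004,0.103,0.002,0.3],[0.034,0.004,0.12,0.002,0.3],[0.034,0.004,0.136,0.002,0.3],[0.034,0.004,0.15,0.002,0.3],[0.034,0.004,0.16,0.002,0.3],[0.034,0.004,0.16,0.002,0.3]]}}

```text
time_s: 7.68
tool_pos: [0.6238, 0.076, 0.0441]
tool_rot: [89.3, 90.0, 93.3]
force: [0.8, 0.2, -2.6]
grip_width: 0.0456
```

Run:
```python
from h import *
o=monitor.get_obs(); print(o['tool_pos'],rot(o['tool_rot']).round(4).tolist(),o['force'],o['grip_width'])
im,d=read_camera('top'); np.savez('top3.npz',im=im,d=d)
b=cv2.resize(im[180:290,170:370],None,fx=4,fy=4,interpolation=cv2.INTER_CUBIC); cv2.imwrite('pics/t3.png',b[...,::-1])
```

```text
[0.62379168 0.07603772 0.04405724] [[-0.0, -0.0692, 0.9976], [0.0003, 0.9976, 0.0692], [-1.0, 0.0003, 0.0]] [ 0.77132266  0.18916504 -2.57121303] 0.04562299078222444
```

View pics/t3.png

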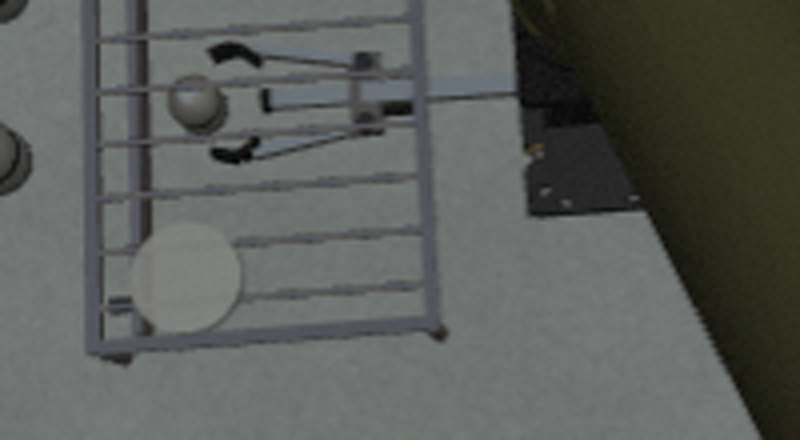

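Aligned: nose at (266,100), jaws at rows 53 and 150, objective at (197,102). There are about 20 mm to contact.

>>> {"op": "step_arm", "data": {"deltas": [[0.034,0.0005,0.004,0,0],[0.034,0.001,0.008,0,0],[0.034,0.001,0.012,0,0],[0.034,0.001,0.015,0,0],[0.034,0.001,0.018,0,0],[0.034,0.001,0.02,0,0],[0.034,0.001,0.021,0,0]]}}

```text
time_s: 8.6
tool_pos: [0.6225, 0.096, 0.043]
tool_rot: [-97.1, 90.0, -93.2]
force: [0.3, -0.1, -2.2]
grip_width: 0.0451
```

>>> {"op": "step_arm", "data": {"deltas": [[0.034,0,0.0015,0,0],[0.034,0,0.003,0,0],[0.034,0,0.0045,0,0]]}}

```text
time_s: 8.98
tool_pos: [0.6222, 0.0996, 0.043]
tool_rot: [-101.3, 89.9, -97.4]
force: [-0.8, -1.8, -2.6]
grip_width: 0.0451
```

>>> {"op": "step_arm", "data": {"deltas": [[0.034,0,0.001,0,0],[0.034,0,0.002,0,0],[0.034,0,0.003,0,0]]}}

```text
time_s: 9.35
tool_pos: [0.622, 0.1032, 0.043]
tool_rot: [-113.9, 90.0, -110.0]
force: [0.6, -1.4, -2.9]
grip_width: 0.0452
```

Contact; the objective is sliding with about 1.5 N of friction. Creeping on.

>>> {"op": "step_arm", "data": {"deltas": [[0.034,0,0.001,0,0],[0.034,0,0.002,0,0]]}}

```text
time_s: 9.6
tool_pos: [0.6218, 0.1054, 0.043]
tool_rot: [-140.5, 90.0, -136.6]
force: [-0.0, -1.9, -2.1]
grip_width: 0.0452
```

>>> {"op": "step_arm", "data": {"deltas": [[0.034,0,0.001,0,0],[0.034,0,0.0015,0,0]]}}

```text
time_s: 9.85
tool_pos: [0.6218, 0.1069, 0.043]
tool_rot: [-105.4, 90.0, -101.5]
force: [0.7, -1.1, -2.2]
grip_width: 0.0454
```

Run:
```python
from h import *
for i in range(4):
    o=monitor.get_obs(); print(o['time_s'],o['tool_pos'].round(4),o['force'].round(2)); im,d=read_camera('top')
b=cv2.resize(im[180:290,170:370],None,fx=4,fy=4,interpolation=cv2.INTER_CUBIC); cv2.imwrite('pics/t4.png',b[...,::-1])
```

```text
9.85 [0.6218 0.1069 0.043 ] [ 0.67 -1.11 -2.22]
9.9 [0.6218 0.107  0.043 ] [-0.21 -0.89 -2.61]
9.95 [0.6218 0.107  0.043 ] [-0.66 -1.33 -2.16]
10.0 [0.6218 0.107  0.043 ] [-0.57 -0.37 -2.56]
```

View pics/t4.png

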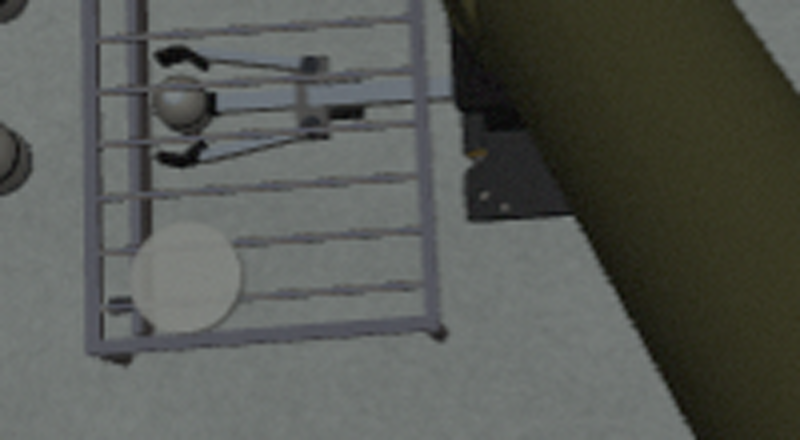

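The objective's edge (154) nearly meets the backstop's edge (150). I'll go on in small steps.

>>> {"op": "step_arm", "data": {"deltas": [[0.034,0,0.001,0,0],[0.034,0,0.0015,0,0]]}}

```text
time_s: 10.3
tool_pos: [0.6217, 0.1083, 0.043]
tool_rot: [-98.9, 90.0, -95.1]
force: [0.6, -0.5, -2.2]
grip_width: 0.045
```

>>> {"op": "step_arm", "data": {"deltas": [[0.034,0,0.001,0,0],[0.034,0,0.001,0,0]]}}

```text
time_s: 10.55
tool_pos: [0.6216, 0.1095, 0.043]
tool_rot: [42.5, 90.0, 46.4]
force: [0.4, -1.0, -3.1]
grip_width: 0.0453
```

>>> {"op": "step_arm", "data": {"deltas": [[0.034,0,0.001,0,0],[0.034,0,0.001,0,0]]}}

```text
time_s: 10.8
tool_pos: [0.6215, 0.1104, 0.043]
tool_rot: [46.9, 90.0, 50.8]
force: [0.4, -0.9, -2.9]
grip_width: 0.045
```

>>> {"op": "step_arm", "data": {"deltas": [[0.034,0,0.001,0,0],[0.034,0,0.001,0,0]]}}

```text
time_s: 11.05
tool_pos: [0.6215, 0.1115, 0.0431]
tool_rot: [25.6, 90.0, 29.5]
force: [0.6, -0.2, -2.6]
grip_width: 0.0453
```

>>> {"op": "step_arm", "data": {"deltas": [[0.034,0,0.001,0,0],[0.034,0,0.001,0,0]]}}

```text
time_s: 11.3
tool_pos: [0.6214, 0.1124, 0.043]
tool_rot: [97.7, 90.0, 101.5]
force: [0.3, -1.1, -2.1]
grip_width: 0.0451
```

```bash
cat > fo.py <<'E'
from h import *
F=[]
for i in range(4):
    o=monitor.get_obs(); F.append(o['force']); im,d=read_camera('top')
print(o['time_s'],o['tool_pos'].round(4),np.round(F,2)[:,1],np.mean(F,0).round(2),o['grip_width'])
E
python3 fo.py
```

```text
11.45 [0.6214 0.1124 0.043 ] [-1.11 -0.23 -0.86 -1.33] [-0.23 -0.88 -2.18] 0.04540472090168917
```

>>> {"op": "step_arm", "data": {"deltas": [[0.034,0,0.001,0,0],[0.034,0,0.002,0,0]]}}

```text
time_s: 11.75
tool_pos: [0.6213, 0.1136, 0.043]
tool_rot: [-101.2, 89.9, -97.4]
force: [-0.5, -3.5, -2.2]
grip_width: 0.0452
```

```bash
python3 fo.py
python3 - <<'E'
from h import *
im,d=read_camera('top'); np.savez('top5.npz',im=im,d=d)
b=cv2.resize(im[185:265,180:300],None,fx=6,fy=6,interpolation=cv2.INTER_CUBIC); cv2.imwrite('pics/t5.png',b[...,::-1])
E
```

```text
11.9 [0.6213 0.1136 0.043 ] [-3.48 -2.68 -2.11 -2.63] [ 0.15 -2.72 -2.02] 0.045272326523911416
```

View pics/t5.png

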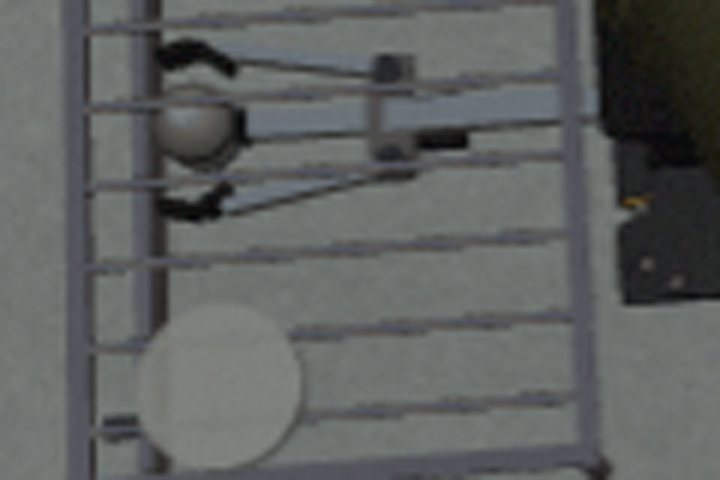

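Run:
```python
from h import *
m=camera_model('top'); f=np.load('top5.npz'); d=f['d']; C=cloud(m,d)
E=np.array([-.068,.998]);O=np.array([.599,.2548])
X=(C[...,:2]-O)@E; Y=(C[...,:2]-O)@np.array([-.998,-.068])
print('cols 203..212 of rows; X(mm)/z(mm) per pixel')
for r in list(range(192,224,1)):
    print(r,' '.join(f"{1e3*X[r,c]:.0f}/{1e3*C[r,c,2]:.0f}" for c in range(202,216)), round(1e3*Y[r,208]))
```

```text
cols 203..212 of rows; X(mm)/z(mm) per pixel
192 79/36 77/34 75/32 75/22 75/10 69/30 67/26 64/30 61/32 60/29 58/25 55/30 53/27 56/1 -47
193 79/34 76/37 76/29 74/27 71/31 69/28 66/30 65/27 62/28 60/30 57/30 56/27 53/28 51/28 -44
194 79/35 77/33 75/32 76/17 72/27 70/26 68/23 65/26 64/21 62/18 60/18 56/26 54/26 51/27 -43
195 79/37 77/34 76/29 75/23 73/23 71/20 69/16 67/17 66/13 -159/1062 62/9 62/-2 55/20 51/28 -43
196 79/35 77/34 75/34 75/24 75/13 72/17 71/8 69/8 68/0 66/2 64/-0 61/1 59/2 54/11 -43
197 79/36 77/33 74/36 75/25 74/16 76/-2 73/-1 70/2 69/-2 66/-1 64/-2 61/-0 59/2 57/-3 -42
198 79/36 77/37 75/32 75/22 76/10 76/-1 73/-0 70/3 68/1 67/-3 64/-2 62/-1 59/-1 57/-1 -40
199 79/35 77/37 75/32 75/23 75/13 76/-0 73/3 64/30 61/35 59/35 57/34 55/32 52/33 57/-1 -37
200 79/37 77/35 75/33 75/23 75/14 69/32 65/37 62/41 60/42 57/41 56/40 54/35 52/33 51/31 -26
201 79/36 76/38 75/35 65/67 64/63 61/67 59/65 57/64 54/67 -159/1062 49/69 49/61 45/68 44/66 -16
202 73/63 70/64 68/66 64/71 64/64 61/66 59/64 57/63 55/63 53/63 51/64 48/68 46/65 44/63 -14
203 79/35 77/36 74/38 73/31 69/41 67/39 63/48 62
[... 1139 characters left out ...]
64 71/64 69/63 75/27 74/20 75/9 74/0 72/1 69/3 68/-3 64/2 62/0 61/-2 52/26 4
217 80/36 78/35 76/34 75/28 76/14 75/7 74/3 72/-2 70/-1 68/-3 65/-1 62/4 54/28 53/26 7
218 81/31 77/37 75/39 75/26 72/32 70/29 68/26 66/27 63/30 67/-1 59/28 57/28 55/28 52/27 14
219 80/34 77/37 76/35 76/24 72/29 70/31 68/28 65/31 64/28 61/30 61/20 57/27 54/30 54/22 17
220 81/33 77/38 75/38 75/29 75/16 72/20 69/26 66/27 64/28 61/30 60/24 57/27 56/23 55/17 19
221 79/39 78/34 75/40 76/25 75/17 75/7 74/2 69/13 67/14 63/19 61/21 60/14 61/-2 56/10 16
222 80/34 78/36 76/33 75/28 75/18 75/8 74/2 72/-1 69/2 68/-1 66/-2 63/-1 60/0 58/1 18
223 80/35 78/37 76/34 74/31 75/17 74/11 74/1 72/-1 70/-3 68/-2 65/-1 63/0 61/-1 59/-2 21
```

```bash
python3 fo.py
```

```text
12.15 [0.6213 0.1136 0.0429] [-3.79 -2.82 -3.82 -3.73] [-0.11 -3.54 -1.69] 0.045393675757742946
```

The depth map puts the backstop face at X≈75 mm in the riser frame. The objective's edge is at about 74–75 mm and the jaw tips at about 72, so it is the objective that presses, with the force up from 0.9 N to about 3 N. Now I'll close gently, backing off 1 mm and shifting left to offset the squeeze.

>>> {"op": "step_arm", "data": {"deltas": [[0.034,0,-0.0005,0,0],[0.006,0,-0.001,-0.0006,0],[-0.022,0,-0.001,-0.0012,0],[-0.05,0,-0.001,-0.0018,0],[-0.078,0,-0.001,-0.0024,0],[-0.106,0,-0.001,-0.003,0],[-0.134,0,-0.001,-0.0036,0],[-0.162,0,-0.001,-0.0042,0],[-0.19,0,-0.001,-0.0048,0],[-0.215,0,-0.001,-0.0054,0],[-0.215,0,-0.001,-0.0054,0]], "newtons": 15}}

```text
time_s: 13.58
tool_pos: [0.6161, 0.1129, 0.0431]
tool_rot: [9.1, 90.0, 13.0]
force: [0.3, -1.7, -2.5]
grip_width: 0.0345
```

```bash
python3 fo.py
```

```text
13.725 [0.6161 0.1129 0.0431] [-1.65 -1.3  -1.32 -0.91] [ 0.29 -1.29 -2.24] 0.03451227640393409
```

>>> {"op": "step_arm", "data": {"deltas": [[-0.23,0,0,-0.0003,0],[-0.245,0,0,-0.0006,0],[-0.26,0,0,-0.0007,0],[-0.28,0,0,-0.0007,0],[-0.3,0,0,-0.0007,0],[-0.3,0,0,-0.0007,0]], "newtons": 15}}

```text
time_s: 14.52
tool_pos: [0.6152, 0.113, 0.043]
tool_rot: [131.0, 90.0, 134.9]
force: [1.1, -1.7, -2.1]
grip_width: 0.0332
```

>>> {"op": "step_arm", "data": {"deltas": [[-0.3,0,0,0,0],[-0.3,0,0,0,0],[-0.3,0,0,0,0]], "newtons": 18}}

```text
time_s: 14.9
tool_pos: [0.6152, 0.113, 0.043]
tool_rot: [124.1, 90.0, 127.9]
force: [-0.8, 0.5, -2.9]
grip_width: 0.0323
```

>>> {"op": "step_arm", "data": {"deltas": [[-0.3,0,0,0,0],[-0.3,0,0,0,0],[-0.3,0,0,0,0]], "newtons": 20}}

```text
time_s: 15.28
tool_pos: [0.6152, 0.113, 0.043]
tool_rot: [-172.1, 90.0, -168.2]
force: [-0.2, -1.1, -3.4]
grip_width: 0.0322
```

```bash
python3 fo.py
python3 - <<'E'
from h import *
im,d=read_camera('top'); np.savez('top6.npz',im=im,d=d)
b=cv2.resize(im[185:265,180:300],None,fx=6,fy=6,interpolation=cv2.INTER_CUBIC); cv2.imwrite('pics/t6.png',b[...,::-1])
E
```

```text
15.425 [0.6152 0.1129 0.043 ] [-1.11 -0.86 -0.91 -0.46] [ 0.34 -0.83 -2.53] 0.03232071369958571
```

View pics/t6.png

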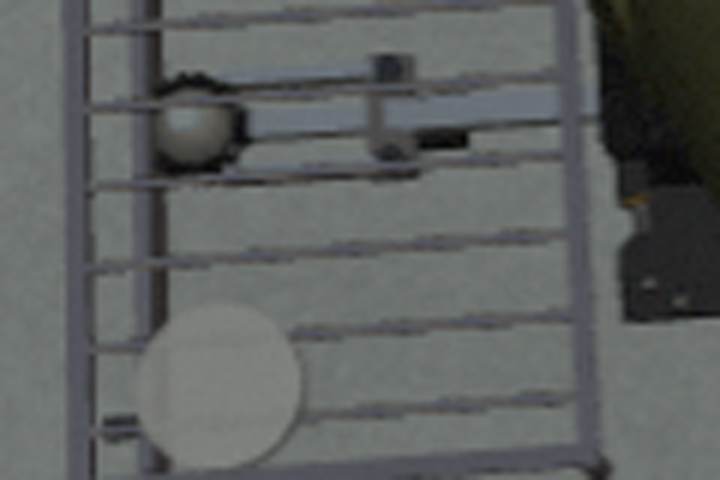

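The jaws are closed on the objective, around (198,125). Drawing out.

>>> {"op": "step_arm", "data": {"deltas": [[-0.3,0,-0.002,0,0],[-0.3,0,-0.006,0,0],[-0.3,0,-0.012,0,0],[-0.3,0,-0.02,0,0],[-0.3,0,-0.029,0,0],[-0.3,0,-0.038,0,0],[-0.3,0,-0.047,0,0],[-0.3,0,-0.056,0,0],[-0.3,0,-0.064,0,0],[-0.3,0,-0.07,0,0],[-0.3,0,-0.072,0,0],[-0.3,0,-0.072,0,0]]}}

```text
time_s: 17.02
tool_pos: [0.6201, 0.0405, 0.043]
tool_rot: [-98.7, 90.0, -94.8]
force: [-0.6, -0.6, -2.0]
grip_width: 0.0328
```

```bash
cat > ob.py <<'E'
from h import *
o=monitor.get_obs(); print(o['time_s'],o['tool_pos'].round(4),o['force'].round(2),o['grip_width'])
im,d=read_camera('top'); C=cloud(camera_model('top'),d); o=monitor.get_obs()
t=np.array([-.0692,.9976]); e=np.array([.9976,.0692])
a=o['tool_pos'][:2]+[0,-.0016]
L=(C[...,:2]-a)@t; W=(C[...,:2]-a)@e
k=(d>0)&(L>.18)&(L<.235)&(abs(W-.006)<.05)&(C[...,2]>.036)&(C[...,2]<.056)
q=C[k]; E=np.array([-.068,.998]);O=np.array([.599,.2548])
print('obj top pts',len(q),q.mean(0).round(4),'rel',L[k].mean().round(4),W[k].mean().round(4),'riserX',((q[:,:2]-O)@E).mean().round(4))
np.savez('t_last.npz',im=im,d=d)
E
python3 ob.py
```

```text
17.025 [0.6201 0.0405 0.043 ] [-0.59 -0.6  -2.04] 0.03277870018760704
obj top pts 60 [0.6117 0.2427 0.0402] rel 0.2039 0.0057 riserX -0.0129
```

>>> {"op": "step_arm", "data": {"deltas": [[-0.3,0,-0.002,0,0],[-0.3,0,-0.006,0,0],[-0.3,0,-0.012,0,0],[-0.3,0,-0.02,0,0],[-0.3,0,-0.029,0,0],[-0.3,0,-0.038,0,0],[-0.3,0,-0.047,0,0],[-0.3,0,-0.056,0,0],[-0.3,0,-0.064,0,0],[-0.3,0,-0.07,0,0],[-0.3,0,-0.072,0,0],[-0.3,0,-0.072,0,0]]}}

```text
time_s: 18.58
tool_pos: [0.625, -0.0313, 0.043]
tool_rot: [-97.5, 90.0, -93.6]
force: [-0.6, -0.6, -2.3]
grip_width: 0.0318
```

>>> {"op": "step_arm", "data": {"deltas": [[-0.3,0,-0.002,0,0],[-0.3,0,-0.006,0,0],[-0.3,0,-0.012,0,0],[-0.3,0,-0.02,0,0],[-0.3,0,-0.029,0,0],[-0.3,0,-0.038,0,0],[-0.3,0,-0.047,0,0],[-0.3,0,-0.056,0,0],[-0.3,0,-0.064,0,0],[-0.3,0,-0.068,0,0],[-0.3,0,-0.07,0,0],[-0.3,0,-0.07,0,0]]}}

```text
time_s: 20.08
tool_pos: [0.6297, -0.1009, 0.0431]
tool_rot: [-90.0, 90.0, -86.1]
force: [0.6, -0.1, -2.8]
grip_width: 0.0323
```

```bash
python3 ob.py
```

```text
20.075 [ 0.6297 -0.1009  0.0431] [ 0.64 -0.12 -2.76] 0.03228113484909946
obj top pts 71 [0.6228 0.1023 0.0406] rel 0.2048 0.0073 riserX -0.1538
```

The objective came with it: riser x = -154 mm. Lower 1 mm and open, shifting right as the squeeze relaxes.

>>> {"op": "step_arm", "data": {"deltas": [[-0.3,0.0006,0,0,0],[-0.3,0.0012,0,0,0],[-0.22,0.0012,0,0.0008,0],[-0.17,0.0012,0,0.002,0],[-0.12,0.0012,0,0.003,0],[-0.07,0.0012,0,0.004,0],[-0.02,0.0012,0,0.0051,0],[0.03,0.0012,0,0.0062,0],[0.07,0.0012,0,0.0071,0],[0.1,0.0012,0,0.0078,0],[0.14,0.0012,0,0.0078,0],[0.2,0.0012,0,0.0078,0]]}}

```text
time_s: 21.62
tool_pos: [0.6381, -0.0994, 0.0416]
tool_rot: [26.8, 89.9, 30.7]
force: [0.1, 0.5, 0.1]
grip_width: 0.0509
```

>>> {"op": "step_arm", "data": {"deltas": [[0.4,0,0,0,0],[0.7,0,0,0,0],[1,0,0,0,0],[1,0,0,0,0],[1,0,0,0,0]]}}

```text
time_s: 22.25
tool_pos: [0.6375, -0.1001, 0.0419]
tool_rot: [-42.0, 90.0, -38.1]
force: [-0.4, -0.1, -0.4]
grip_width: 0.0855
```

>>> {"op": "step_arm", "data": {"deltas": [[1,-0.005,0,0,0],[1,-0.015,0,0,0],[1,-0.03,0,0,0],[1,-0.06,0,0,0],[1,-0.1,0,0,0],[1,-0.14,0,0,0],[1,-0.17,0,0,0],[1,-0.18,0,0,0],[1,-0.18,0,0,0]]}}

```text
time_s: 23.38
tool_pos: [0.6376, -0.1001, 0.2224]
tool_rot: [-27.7, 89.9, -23.8]
force: [-0.3, 0.4, -0.6]
grip_width: 0.087
```

```bash
python3 w.py w9
python3 - <<'E'
from h import *
f=np.load('w9.npz',allow_pickle=True)
im,d=read_camera('top'); P=cloud(camera_model('top'),d)[d>0]
b=cv2.resize(im[180:330,170:450],None,fx=2.8,fy=2.8,interpolation=cv2.INTER_CUBIC); cv2.imwrite('pics/t9.png',b[...,::-1])
k=(abs(P[:,0]-.6228)<.02)&(abs(P[:,1]-.10)<.025)&(P[:,2]>.012); q=P[k]; print('obj',q[q[:,2]>.036].mean(0).round(4),q[:,2].max())
P=cloud(f['m'].item(),f['d'])[f['d']>0]
for n,(lo,hi) in dict(L=(.58,.64),R=(.64,.7)).items():
    q=P[(P[:,0]>lo)&(P[:,0]<hi)&(abs(P[:,1]+.1)<.08)&(P[:,2]>.045)&(P[:,2]<.072)]; print(n,len(q),cv2.minAreaRect(q[:,:2].astype(np.float32)),np.percentile(q[:,2],[50,95]))
E
```

```text
23.375 [ 0.63763058 -0.10008276  0.2223968 ] [-27.69209838  89.93775604 -23.81345795] [-0.27801354  0.4301621  -0.63746306] 0.0869674615411271
[[0.001, -0.068, 0.998], [-0.0, 0.998, 0.068], [-1.0, -0.001, 0.001]]
{'fx': 292.3665110074044, 'fy': 292.3665110074044, 'cx': 324.45538876221946, 'cy': 195.2347679053786, 'k1': -0.024596549995067184, 'xyz': array([ 0.63226858, -0.02190086,  0.36519206]), 'attitude': array([ 1.63331550e+02, -7.90289042e-02,  3.96344598e+00])}
obj [0.622  0.1027 0.0407] 0.04706309444284407
L 691 ((0.6274599432945251, -0.10312487185001373), (0.026499049738049507, 0.0629405528306961), 2.5192182064056396) [0.06495114 0.06657081]
R 550 ((0.6514473557472229, -0.10137005150318146), (0.022816749289631844, 0.04987263306975365), 0.0359073206782341) [0.05885372 0.06072128]
```

View pics/t9.png

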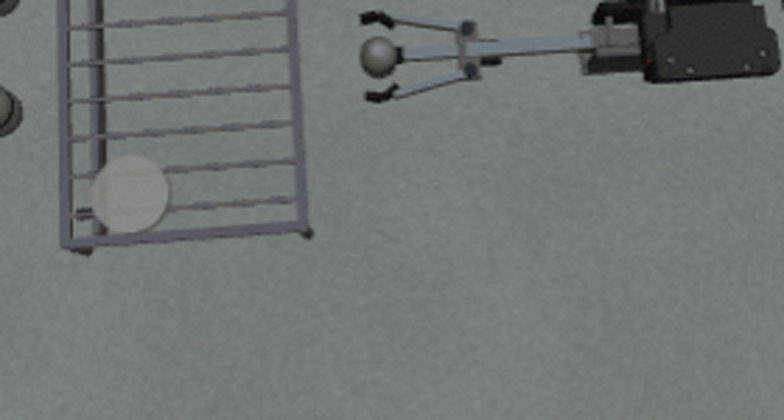

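The objective stands at (378,55) in the crop, clear of the riser, with the jaws open (rows 18 and 96) and the reacher lying flat. Handing in.

```bash
python3 -c "
from cell import env; print(env.sign_off())"
```

```text
the job is handed in; nothing more can be done
None
```

The objective is out and standing on the bench, and I handed the job in at about 23.4 s of the 72 s allowed. The system gave no verdict, so what follows rests on my own checks.

- **Pressing on the backstop:** I held the reacher at about a 3 mm squeeze and slid it in. The objective slid with about 0.9 N of friction, then the push rose to 2.7–3.5 N. The depth image showed its edge at the backstop face (about 75 mm in the riser frame), with the jaw tips about 2 mm short.
- **Grip:** I closed with up to 20 N on the trigger, which should give about 3.7 N of pinch per jaw. That is worked out from your spring figures; I could not measure the pinch directly.
- **Drawing out:** I drew it out about 21 cm, and it stayed centred in the jaws throughout.
- **Final state:** The objective's axis is at about -0.153 m in the riser frame, roughly 63 mm past the open edge. It stands upright, with its top at the expected height of about 43–47 mm in noisy depth. The reacher lies flat with its jaws visibly open, and the gripper is 18 cm above it.

No check failed or disagreed. The wrist force readings were noisy, about ±0.5 N. I kept away from the jar, flask and dish, but only the dish shows in the last picture.

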